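# Stow the last tent peg under its sprung keeper

## Robot

A 7-joint arm with a two-finger parallel gripper is mounted at the origin on the work surface. World frame = base frame: x ahead of the robot, y to its left, z up, the work surface at z = 0. Lengths are in m, angles in degrees, forces in N, time in s.
With the tool pointing down it reaches from about 0.35 to 0.775 m from the base axis. Payload 3.1 kg.
Tool frame: the origin (TCP) lies midway between the tips of the shut fingers; the grasp point (between the pads) lies 19 mm behind it; z points along the fingers, x is the direction in which the jaws open and shut, and the axes are right-handed (so a half turn about z gives the same grasp; the last joint's range is limited). The gripper opens to 85 mm and grips with 20 to 120 N. Pads are 22 mm wide; open, the fingers measure 114 mm over their backs; the gripper's body (76 mm by 85 mm) begins 54 mm behind the grasp point. The pads swing forward as they close: fully open they stand 13 mm farther back than shut.
Start: joints at [61.152, 17.813, 0.802, 86.603, -0.252, 75.585, -1.558], TCP at [0.245, -0.492, 0.231] pointing down, gripper open.
Joint ranges: [-154.91, 154.91], [-16.99, 109.72], [-72.82, 74.43], [7.12, 147.25], [-82.49, 262.49], [11.32, 116.49], [-174.64, 174.64]. Speed limits (degrees/s): [159.86, 159.86, 180, 180, 180, 180, 180].

## Interface

Orientations are given as [roll, pitch, yaw] about the fixed x, y, z axes, in that order (R = Rz(yaw) Ry(pitch) Rx(roll)).
In Python, from plant import ctrl gives the robot as it stands.
- The arm moves only by the tool carry_out, never from a script. Its argument "deltas" is a list of rows, each an object of numbers: "x", "y", "z": the shift along the tool's x, y, z in mm; "turn": the turn about the tool's z in degrees; "jaw": the opening, from 0 (shut) to 1 (fully open). A call has 1 to 5 rows; each row is the pose to reach, as a shift and turn from the pose commanded when the call began, along the tool's axes at that moment; what a row does not reach only later rows make up. A row lasts 1/12 s, in which the tool goes at most 41.7 mm and 7.16 degrees, less where a joint would pass 70% of its speed; a pose out of reach is approached as far as the arm can. A call with a gripper value outside its range is refused whole. The fingers move at their own pace and stop on an object; the grip force is fixed at half the most. Time passes only in rows, so rows that repeat a pose let the fingers close. It gives the time, the measured TCP pose, the force and the opening at its end, in the units of the state.
- ctrl.state(): the state, without advancing time (a new reading comes with each control period).
- ctrl.capture(name): name is "scene" or "side" or "wrist"; returns (picture, depth): 384x512x3 uint8, red, green, blue; 384x512 float32, m along the optical axis (not along the pixel's ray), 0 where there is no reading.
- ctrl.camera_model(name): a dict with "K" (3x3 intrinsics, pixels), "view" (4x4, takes a point from world to camera coordinates); the wrist camera has in their place "hand_eye" (4x4, takes a point from camera to tool coordinates, whose origin is the TCP and whose axes are the tool frame's). Camera axes: x right, y down, z forward; pixel columns grow to the right and rows downward; lengths in m; the calibration is good to about 2 mm. The wrist camera is an equidistant fisheye: a pixel r from the principal point sees the ray r / f radians off the axis. A picture is of the moment at which its call begins: read the wrist's pose just before it. camera_model takes no time and is no camera call.
- ctrl.close_job(): hands the job in, once; it reports no verdict.
Trained networks look in the newest picture that a camera, given by its name, has taken for a name from the list of things; names that differ only in an ending like _2 or _b are one class to them, and where a whole thing is asked for, a point or a joint stands for the part that bears it (a point fixed in the world has none). Each returns a list of dicts, best first, with "score" (0 to 1); they miss things now and then, are a little off and sometimes report something else, mostly with a low value. They report only what shows in the picture. A call takes as long as a camera call. They do not tell look-alikes from the thing itself.
- ctrl.find_in(target, camera): "uv" ([column, row] in pixels, amid what is visible of it).
- ctrl.masks_of(target, camera): "region" (384x512 bool, what is visible of it) and "uv" ([column, row] in pixels, amid what is visible of it).
- ctrl.pinpoint(target, camera): "uv" ([column, row] in pixels: a listed point, or the origin of a listed thing).
The state is a dict: "clock": time; "qpos": joint angles; "qd": joint speeds; "effort": joint torques, N m; "tool_pos": TCP position; "ee_rot": TCP orientation; "ft_force": force on the tool from outside, world axes, zero at the start; "torque": the same for the moment, N m; "opening": finger opening in m.
Only numpy, scipy, OpenCV 4.12 (cv2) and the standard library are available. Lean on these libraries where they do the work, as an engineer would, in place of code of your own. Each camera call takes 0.05 s, during which the arm holds its last target. There are 200 camera calls.

## Task

Stow the loose green peg that lies on the tin in the empty channel of the wooden peg block, point first and the same way up as it lies: let its point push the sprung keeper arm up, slide it in beneath the arm's roller and on until the roller drops into the peg's notch and bears down in it, then let go. Feel your way and do not force the peg against the block or the keeper (stay under 15 N, the spring's own squeeze included), and do not knock the three stowed pegs or shift the tin, the mallet or the extractor.

Things in the scene. Friction and masses are not known exactly. Their poses are not given: they have to be found in the camera images.
- peg_mid (a point): The loose green aluminium Y-peg to stow: 170 mm long, 20.6 wide, 17.8 high, 30 g, lying on two vanes, the third upright. Point given: half-way along, on the centre line, 9 mm above its underside. +x to its point (tip 85 mm away), -x to its blunt head end (85 mm), z up. It lies along the tin's lid, underside 38 mm above the table, head end 43 to 57 mm out over the tin's -x end
- peg: The same peg; origin on its underside half-way along, axes as peg_mid. Vanes 3 mm thick. The lower two end in feet with flat upright outer faces, 20.6 mm apart, 0 to 4.6 mm above the underside: grip it across these. Towards the tip the upright vane slopes down from full height (37 mm before the tip) to 9 mm high (5 mm before it); the feet end 13 mm before the tip
- peg_notch (a point): Floor of the notch in the peg's upright vane, 42 mm from the head end, 12.3 mm above the underside. The notch is 8.5 mm long and 5.5 mm deep, with square ends
- block: Wooden slotted peg block, fixed, 230 x 168 mm. Origin: on the table near its middle; +x along its channels, from their floors' front edge (x = -100 mm) to the closed end. Four channels at y = -66 (empty), -22, 22, 66 mm, floors 26 mm above the table; ribs 8 mm higher part them, set back 41 mm, leaving an open apron. Metalwork to 70 mm above the table. The three stowed pegs show the finished state
- slot_mouth (a point): Front edge of the empty channel's floor, mid-width, 26 mm above the table; axes as the block's, +x inwards. The floor runs 212 mm in. Channel 23.4 mm wide between ribs (1.4 mm play each side of the peg); ribs begin 41 mm in and flare over 12 mm; before that the apron is bare. A bevel falls 8 mm over the 12 mm before this edge, down to the block's upright front face
- keeper (a joint): Angle (rad) of the sprung keeper arm over the empty channel: a steel fork 50 mm long, hinged further in, with a free-turning 6 mm white roller across its front end. 0 = down, roller's underside 9.3 mm above the floor; 0.17 = roller riding on a peg's top edge; 0.05 = roller down in a peg's notch. The spring presses with 2 to 3 N; to slide a peg in under it takes 2 to 7 N
- keeper_rail (a point): Point on the empty channel's floor 58 mm in from the front edge, axes as the block's. The keeper's bracket is clamped through long slotted holes (peg makes differ): its roller's centre stands up to 22 mm to either side of here along x; where is not measured. Once the roller has dropped into the notch, the notch's head-side end soon meets it and the peg stops dead, head end from 8 mm outside to 40 mm inside the front edge, over the apron
- peg2: stowed green peg in the block's channel at y = -22 mm, next to the empty one; origin at the middle of its underside; never handled
- peg3: stowed green peg in the channel at y = 22 mm; never handled
- peg4: stowed green peg in the channel at y = 66 mm; never handled
- tin_top (a point): Flat metal tin with hinged lid and latch, 132 x 92 x 38 mm, 0.55 kg, loose on the table; middle of its lid's top, x along its long side
- mallet_head (a point): orange plastic mallet lying on the table; middle of its head (55 mm thick, 95 mm long along x), handle 240 mm along +y; never handled
- extractor_mid (a point): stainless peg extractor lying on the table: T-bar 110 mm long, 20 mm thick, and a hooked rod 155 mm along +y; half-way along the rod; never handled
Mind the look-alikes: they are no part of the job. Of the things that look like the peg, the smallest one is meant.

How it is judged (in metres and radians):
On the way:
1. the peg lies in the empty channel, point inwards, with the keeper arm pushed up and its roller riding on the peg (value of joint keeper above 0.13 rad and x of peg_mid in the frame of slot_mouth between -0.03 and 0.076 m and y of peg_mid in the frame of slot_mouth between -0.003 and 0.003 m), for 0.1 s.
At the end, for the whole second after the job is handed in: The peg, let go and at rest, lies in the formerly empty channel on its floor, point inwards, vane up (0.06 rad), in line (0.04 rad, 3 mm), middle 77 to 125 mm in from the front edge, the roller down in its notch (keeper 0.03 to 0.11 rad) and pressing it on the block with over 1.5 N (value of joint keeper between 0.03 and 0.11 rad and x of peg_mid in the frame of slot_mouth between 0.077 and 0.125 m and y of peg_mid in the frame of slot_mouth between -0.003 and 0.003 m and z of peg_mid in the frame of slot_mouth between 0.006 and 0.012 m and angle between peg_mid's own z axis and vertical below 0.06 rad and angle between the x axis of peg_mid and the x axis of slot_mouth, either way round below 0.04 rad and contact force between peg and block above 1.5 N and linear speed of peg below 0.01 m/s); the robot touches nothing.
It fails at once if the peg is pressed against the block or the keeper with more than 15 N (contact force between peg and block above 15 N).
It fails at once if the gripper or arm knocks a stowed peg with more than 5 N (contact force between any of the fingers, the arm and peg2 above 5 N or contact force between any of the fingers, the arm and peg3 above 5 N or contact force between any of the fingers, the arm and peg4 above 5 N).
It fails at once if the tin is shifted by more than 20 mm (distance of tin_top from where it was at the start of the episode above 0.02 m).
It fails at once if the mallet or the extractor is shifted by more than 15 mm (distance of any of mallet_head, extractor_mid from where it was at the start of the episode above 0.015 m).
It also fails if it takes over 67 s, if anything falls off the work surface, if the arm or the gripper's body presses on something with over 40 N, if the wrist force passes 120 N, or if a joint passes its speed limit or range.

## Working session

There is one attempt and no reset: what is moved stays moved. The work goes in short steps, Python scripts to look and compute and a tool call to move; the robot and the scene stay as the last step left them, time stands still between calls to the robot, and variables do not carry over. Pictures are saved under pics/ and viewed, about 8 in all and at most 12, crops included, and the job is handed in when it is done.

Besides the shell and the picture viewer there is one more tool, called after "Call:" as a command line: name --argument value ..., lists and objects as JSON in quotes. carry_out: Moves the arm, as the interface text tells. Its arguments: {"type":"object","properties":{"deltas":{"type":"array","items":{"type":"object","properties":{"x":{"type":"number"},"y":{"type":"number"},"z":{"type":"number"},"turn":{"type":"number"},"jaw":{"type":"number"}}}}},"required":["deltas"]}

```bash
mkdir -p pics; ls
cat > h.py <<'E'
import numpy as np, cv2
from scipy.spatial.transform import Rotation as R
from plant import ctrl
def save(n,im,crop=None,s=1):
    if crop: im=im[crop[1]:crop[3],crop[0]:crop[2]]
    im=cv2.resize(im,None,fx=s,fy=s,interpolation=cv2.INTER_CUBIC)
    cv2.imwrite('pics/'+n+'.png',im[...,::-1])
def ray(cam,uv,st=None):
    "origin and world dir (per unit optical z for pinhole)"
    m=ctrl.camera_model(cam);K=np.array(m['K']);
    x=(uv[0]-K[0,2])/K[0,0];y=(uv[1]-K[1,2])/K[1,1]
    if 'view' in m:
        V=np.array(m['view']);return -V[:3,:3].T@V[:3,3],V[:3,:3].T@np.array([x,y,1])
    r=np.hypot(x,y)+1e-12;d=np.array([np.sin(r)*x/r,np.sin(r)*y/r,np.cos(r)])
    H=np.array(m['hand_eye']);st=st or ctrl.state()
    T=R.from_euler('xyz',st['ee_rot'],degrees=True).as_matrix()
    return T@H[:3,3]+np.array(st['tool_pos']),T@H[:3,:3]@d
def atz(cam,uv,z,st=None):
    o,d=ray(cam,uv,st);return o+d*(z-o[2])/d[2]
E
python3 - <<'E'
from h import *
st=ctrl.state();print(st)
ims=[]
for c in ['scene','side','wrist']:
    im,d=ctrl.capture(c);ims.append(im)
    np.save(c+'_d.npy',d)
    for n in (['peg_mid','peg_notch','slot_mouth','keeper_rail','block','tin_top'] ):
        r=ctrl.pinpoint(n,c);print(c,n,[(np.round(q['uv']).tolist(),round(q['score'],2)) for q in r])
    save(c+'0',im)
for c in ['scene','side','wrist']:
    m=ctrl.camera_model(c);print(c,{k:np.round(v,4).tolist() for k,v in m.items() if not isinstance(v,str)})
cv2.imwrite('pics/all.png',cv2.resize(np.vstack([np.hstack(ims[:2]),np.hstack([ims[2],ims[2]*0])])[...,::-1],(800,600),interpolation=cv2.INTER_AREA))
E
```

```text
pics
{'clock': 0.0, 'qpos': array([61.15050541, 17.86313513,  0.80266759, 86.69383944, -0.25193252,
       75.58133745, -1.55915161]), 'qd': array([-0.14107982, -0.02769772,  0.08049908, -0.0417436 ,  0.05623091,
        0.07715805,  0.03413301]), 'effort': array([ 1.94482445e-04, -3.79904830e+01,  1.46013536e-01, -2.30589813e+01,
        1.20650834e-02,  1.35787643e-02,  1.30583322e-05]), 'tool_pos': array([ 0.24474494, -0.49173258,  0.23018197]), 'ee_rot': array([ 1.79993926e+02,  1.36418463e-01, -6.35369585e+01]), 'ft_force': array([-0.89158742,  0.40202153,  0.54315734]), 'torque': array([ 0.01884018, -0.02573081, -0.02077253]), 'opening': 0.08545625467101768}
scene peg_mid [([344.0, 145.0], 0.98), ([403.0, 211.0], 0.91), ([258.0, 173.0], 0.52), ([336.0, 189.0], 0.48)]
scene peg_notch [([360.0, 148.0], 0.89), ([423.0, 216.0], 0.68), ([338.0, 179.0], 0.54)]
scene slot_mouth [([225.0, 201.0], 0.96)]
scene keeper_rail [([244.0, 203.0], 0.83)]
scene block [([258.0, 193.0], 0.92), ([339.0, 192.0], 0.23)]
scene tin_top [([340.0, 197.0], 0.56)]
side peg_mid [([119.0, 327.0], 0.93), ([26
[... 389 characters left out ...]
rist block []
wrist tin_top []
scene {'K': [[467.2772, 0.0, 249.4915], [0.0, 467.2772, 184.2309], [0.0, 0.0, 1.0]], 'view': [[0.025, 0.9997, 0.0051, -0.0248], [0.7652, -0.0159, -0.6436, -0.3428], [-0.6434, 0.02, -0.7653, 1.8417], [0.0, 0.0, 0.0, 1.0]]}
side {'K': [[347.5801, 0.0, 257.6995], [0.0, 347.5801, 193.8929], [0.0, 0.0, 1.0]], 'view': [[-0.8742, -0.4855, -0.012, 0.4319], [-0.3622, 0.6682, -0.6499, 0.1952], [0.3235, -0.5638, -0.7599, 0.8971], [0.0, 0.0, 0.0, 1.0]]}
wrist {'K': [[297.3186, 0.0, 260.6708], [0.0, 297.3186, 187.0691], [0.0, 0.0, 1.0]], 'hand_eye': [[1.0, -0.0002, -0.0007, 0.0005], [0.0004, 0.9539, 0.3002, -0.077], [0.0006, -0.3002, 0.9539, -0.1436], [0.0, 0.0, 0.0, 1.0]]}
```

View pics/all.png

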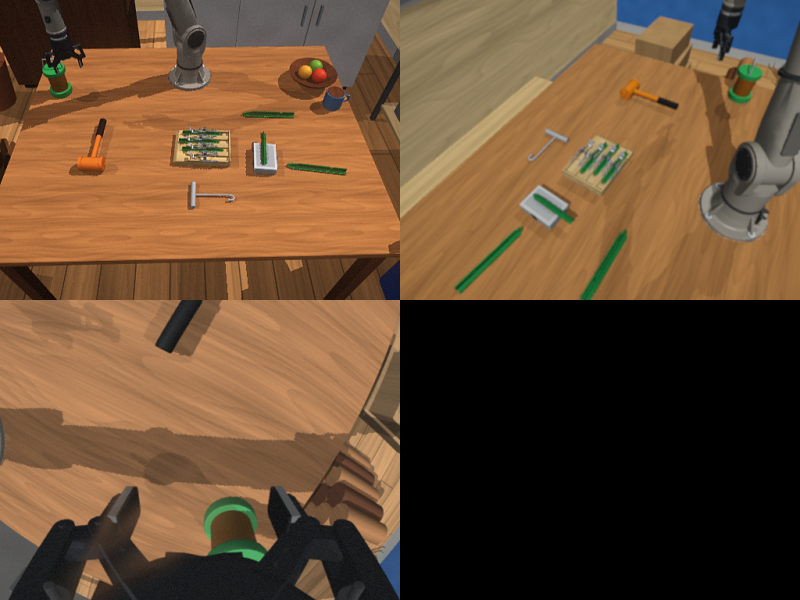

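Run:
```python
from h import *
for n,uv,z in [('peg_mid s',(336,189),.047),('notch s',(338,179),.05),('tin',(340,197),.038),('mouth',(225,201),.026),('rail',(244,203),.026),('block',(258,193),0),('ext',(265,252),.01)]:
    print(n,np.round(atz('scene',uv,z),4))
for n,uv,z in [('peg_mid',(193,263),.047),('notch',(205,272),.05),('tin',(182,265),.038),('mouth',(253,177),.026),('rail',(243,183),.026),('block',(257,209),0)]:
    print('side',n,np.round(atz('side',uv,z),4))
a=cv2.imread('pics/scene0.png')[150:235,215:375];b=cv2.imread('pics/side0.png')[165:300,140:300]
a=cv2.resize(a,(800,425),interpolation=cv2.INTER_CUBIC);b=cv2.resize(b,(710,599),interpolation=cv2.INTER_CUBIC)
cv2.imwrite('pics/c1.png',a);cv2.imwrite('pics/c2.png',b)
```

```text
peg_mid s [0.5132 0.286  0.047 ]
notch s [0.4742 0.2977 0.05  ]
tin [0.5387 0.2963 0.038 ]
mouth [ 0.5377 -0.0661  0.026 ]
rail [ 0.5469 -0.0063  0.026 ]
block [0.4863 0.0405 0.    ]
ext [0.7178 0.0524 0.01  ]
side peg_mid [0.5162 0.2906 0.047 ]
side notch [0.4745 0.2978 0.05  ]
side tin [0.5413 0.305  0.038 ]
side mouth [ 0.5399 -0.0529  0.026 ]
side rail [ 0.5544 -0.0163  0.026 ]
side block [0.4776 0.0339 0.    ]
```

View pics/c2.png

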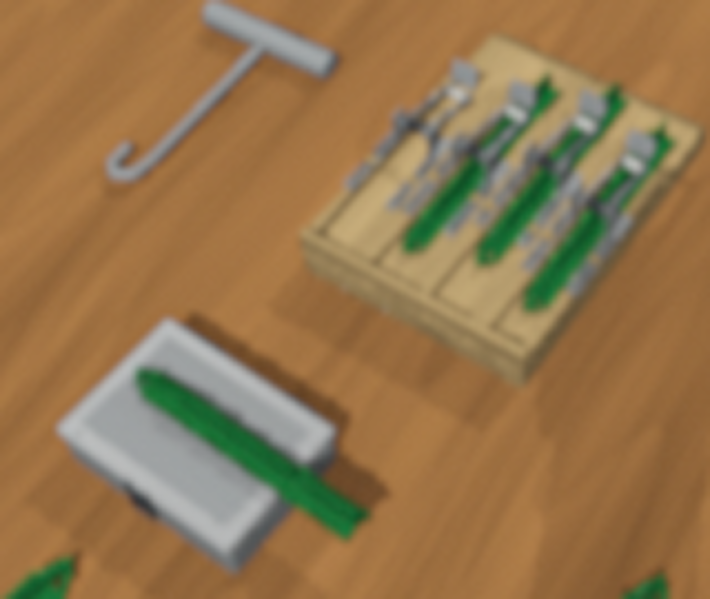

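The tin peg lies with its tip towards +x and its head overhanging on the robot side. The block's front faces −y, and the empty channel is the one furthest in +x. I'll go above the block first for a close look at the mouth and roller.

Call:
carry_out --deltas '[{"x": -32, "y": -50, "z": 8}, {"x": -64, "y": -100, "z": 15}, {"x": -97, "y": -151, "z": 23}, {"x": -97, "y": -151, "z": 23}, {"x": -97, "y": -151, "z": 23}]'

```text
schema error: expected keys x, y, z, turn, jaw
```

Call:
carry_out --deltas '[{"x": -97, "y": -151, "z": 23}, {"x": -97, "y": -151, "z": 23}, {"x": -97, "y": -151, "z": 23}, {"x": -97, "y": -151, "z": 23}, {"x": -97, "y": -151, "z": 23}]'

```text
schema error: expected keys x, y, z, turn, jaw
```

Call:
carry_out --deltas '[{"x": -97, "y": -151, "z": 23}, {"x": -97, "y": -151, "z": 23}, {"x": -97, "y": -151, "z": 23}, {"x": -97, "y": -151, "z": 23}, {"x": -97, "y": -151, "z": 23}]'

```text
schema error: expected keys x, y, z, turn, jaw
```

Call:
carry_out --deltas '[{"turn": -30}, {"turn": -30}, {"turn": -30}, {"turn": -30}, {"turn": -30}]'

```text
schema error: expected keys x, y, z, turn, jaw
```

Call:
carry_out --deltas '[{"turn": -24}, {"turn": -24}, {"turn": -24}, {"turn": -24}, {"turn": -24}]'

```text
schema error: expected keys x, y, z, turn, jaw
```

Run:
```python
from h import *
st=ctrl.state();print(st['clock'],st['tool_pos'],st['ee_rot'],st['qpos'])
im,d=ctrl.capture('wrist');np.save('w1d.npy',d)
for n,z in [('slot_mouth',.026),('keeper_rail',.026),('block',0),('keeper',0.04),('peg2',.026),('peg3',.026),('peg4',.026)]:
    r=ctrl.pinpoint(n,'wrist')
    for q in r[:4]: print(n,np.round(q['uv'],1),round(q['score'],2),np.round(atz('wrist',q['uv'],z,st),4))
save('w1',im,(60,30,460,330),2)
```

```text
1.05 [ 0.24509127 -0.49237615  0.23129885] [ 1.79999349e+02  1.22998429e-03 -6.35351289e+01] [61.15160018 17.81393639  0.80210154 86.60235392 -0.25271558 75.58672719
 -1.556969  ]Traceback (most recent call last):
  File "<stdin>", line 5, in <module>
ValueError: it knows: block, extractor_mid, keeper_rail, mallet_head, peg, peg_mid, peg_notch, slot_mouth, tin_top
```

All five keys are needed in each row.

Call:
carry_out --deltas '[{"x": -97, "y": -151, "z": 23, "turn": 0, "jaw": 1}, {"x": -97, "y": -151, "z": 23, "turn": 0, "jaw": 1}, {"x": -97, "y": -151, "z": 23, "turn": 0, "jaw": 1}, {"x": -97, "y": -151, "z": 23, "turn": 0, "jaw": 1}, {"x": -97, "y": -151, "z": 23, "turn": 0, "jaw": 1}]'

```text
clock: 1.67
tool_pos: [0.341, -0.3309, 0.2078]
ee_rot: [-179.8, 0.2, -63.0]
ft_force: [1.1, 0.9, 0.2]
opening: 0.0854
```

Call:
carry_out --deltas '[{"x": -97, "y": -151, "z": 23, "turn": 0, "jaw": 1}, {"x": -97, "y": -151, "z": 23, "turn": 0, "jaw": 1}, {"x": -97, "y": -151, "z": 23, "turn": 0, "jaw": 1}, {"x": -97, "y": -151, "z": 23, "turn": 0, "jaw": 1}, {"x": -97, "y": -151, "z": 23, "turn": 0, "jaw": 1}]'

```text
clock: 2.08
tool_pos: [0.432, -0.1765, 0.1851]
ee_rot: [-179.8, 0.2, -63.0]
ft_force: [0.5, 0.2, 1.2]
opening: 0.0855
```

Call:
carry_out --deltas '[{"x": -97, "y": -151, "z": 23, "turn": 0, "jaw": 1}, {"x": -97, "y": -151, "z": 23, "turn": 0, "jaw": 1}, {"x": -97, "y": -151, "z": 23, "turn": 0, "jaw": 1}, {"x": -97, "y": -151, "z": 23, "turn": 0, "jaw": 1}, {"x": -97, "y": -151, "z": 23, "turn": 0, "jaw": 1}]'

```text
clock: 2.5
tool_pos: [0.5231, -0.0218, 0.162]
ee_rot: [-179.8, 0.2, -63.0]
ft_force: [-0.3, 1.1, -0.3]
opening: 0.0854
```

Call:
carry_out --deltas '[{"x": 0, "y": 0, "z": 0, "turn": -30, "jaw": 1}, {"x": 0, "y": 0, "z": 0, "turn": -30, "jaw": 1}, {"x": 0, "y": 0, "z": 0, "turn": -30, "jaw": 1}, {"x": 0, "y": 0, "z": 0, "turn": -30, "jaw": 1}, {"x": 0, "y": 0, "z": 0, "turn": -30, "jaw": 1}]'

```text
clock: 2.92
tool_pos: [0.521, -0.03, 0.1622]
ee_rot: [-180.0, 0.0, -33.4]
ft_force: [0.2, 0.3, -0.0]
opening: 0.085
```

Call:
carry_out --deltas '[{"x": 0, "y": 0, "z": 0, "turn": -24, "jaw": 1}, {"x": 0, "y": 0, "z": 0, "turn": -24, "jaw": 1}, {"x": 0, "y": 0, "z": 0, "turn": -24, "jaw": 1}, {"x": 0, "y": 0, "z": 0, "turn": -24, "jaw": 1}, {"x": 0, "y": 0, "z": 0, "turn": -24, "jaw": 1}]'

```text
clock: 3.33
tool_pos: [0.521, -0.0302, 0.1623]
ee_rot: [-180.0, -0.0, -9.6]
ft_force: [0.3, -0.2, 0.1]
opening: 0.0851
```

Run:
```python
from h import *
st=ctrl.state();print(st['clock'],st['tool_pos'],st['ee_rot'],st['qpos'])
im,d=ctrl.capture('wrist');np.save('w1d.npy',d);np.save('w1.npy',im)
for n,z in [('slot_mouth',.026),('keeper_rail',.026),('block',0),('peg',.026),('peg_notch',.038)]:
    r=ctrl.pinpoint(n,'wrist')
    for q in r[:4]: print(n,np.round(q['uv'],1),round(q['score'],2),np.round(atz('wrist',q['uv'],z,st),4))
save('w1',im,(60,30,460,330),2)
```

```text
3.3333 [ 0.52096263 -0.03021409  0.16230733] [-1.79994572e+02 -2.57053756e-03 -9.64457802e+00] [ 24.35484512  19.9844408  -29.42665508  96.32736188  10.54893564
  66.45325841 -17.47266966]
slot_mouth [284.8 206.6] 0.9 [ 0.54  -0.066  0.026]
keeper_rail [276.3 146.9] 0.57 [ 0.5408 -0.0045  0.026 ]
block [208.7 110.2] 0.73 [0.4793 0.0411 0.    ]
block [281.6 206.9] 0.46 [ 0.537  -0.0761  0.    ]
peg [184.2 126. ] 0.95 [0.4574 0.0314 0.026 ]
peg [138.9 117.5] 0.92 [0.4128 0.0498 0.026 ]
peg [224.  103.6] 0.77 [0.4994 0.0448 0.026 ]
peg_notch [277.9 148.7] 0.55 [ 0.5417 -0.0042  0.038 ]
```

View pics/w1.png

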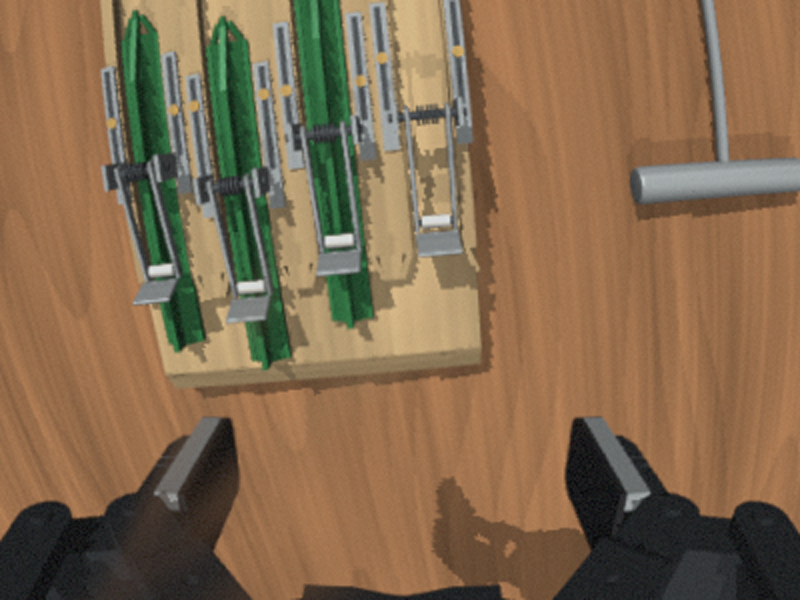

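Run:
```python
from h import *
st=dict(tool_pos=[ 0.52096263,-0.03021409,0.16230733],ee_rot=[-179.9946,-0.0026,-9.64458])
f=lambda c,z:atz('wrist',(c[0]/2+60,c[1]/2+30),z,st)
L,Rr=f((168,375),.026),f((480,352),.026);print('edge',L,Rr,'yaw chan',np.degrees(np.arctan2(Rr[1]-L[1],Rr[0]-L[0]))+90)
for c,z in [((437,220),.0383),((428,114),.05),((340,240),.0413),((350,318),.038),((305,0),.044),((262,360),.038),((230,20),.044),((187,340),.038),((138,15),.044),((410,260),.034),((293,280),.034),((212,288),.034)]:
    print(c,np.round(f(c,z),4))
im=np.load('w1.npy')[115:230,120:320];save('w1z',im,None,4)
```

```text
edge [ 0.3892141  -0.05434058  0.026     ] [ 0.55536373 -0.0680631   0.026     ] yaw chan 85.27858013429763
(437, 220) [0.5435 0.0037 0.0383]
(428, 114) [0.5467 0.0515 0.05  ]
(340, 240) [0.4988 0.0026 0.0413]
(350, 318) [ 0.4957 -0.0356  0.038 ]
(305, 0) [0.5031 0.1122 0.044 ]
(262, 360) [ 0.4482 -0.0497  0.038 ]
(230, 20) [0.4685 0.1112 0.044 ]
(187, 340) [ 0.4118 -0.0332  0.038 ]
(138, 15) [0.4252 0.1266 0.044 ]
(410, 260) [ 0.5283 -0.0136  0.034 ]
(293, 280) [ 0.4718 -0.0136  0.034 ]
(212, 288) [ 0.4307 -0.0103  0.034 ]
```

View pics/w1z.png

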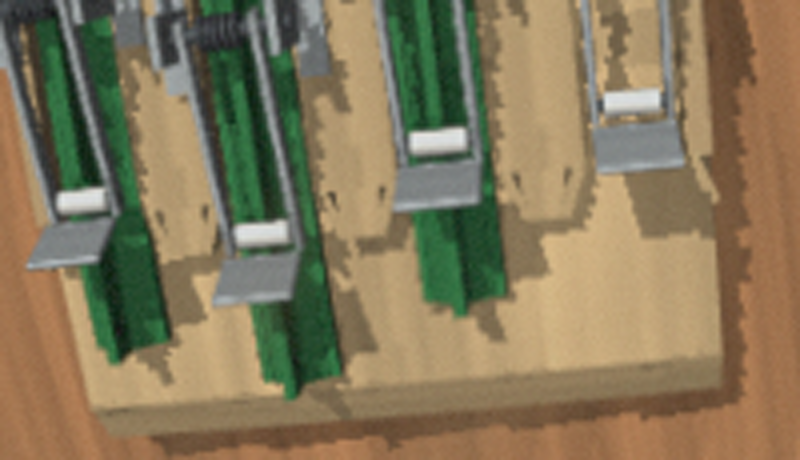

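Crop shows: floor edge runs from about (145,217) to (299,206) in full pixels, empty-channel roller at (278,140). From these, channel yaw is about 85.2°, the roller is about 70 mm in, and the head should stop about 29 mm inside the edge. Now to the peg.

Call:
carry_out --deltas '[{"x": -58, "y": -158, "z": 0, "turn": 0, "jaw": 1}, {"x": -58, "y": -158, "z": 0, "turn": 0, "jaw": 1}, {"x": -58, "y": -158, "z": 0, "turn": 0, "jaw": 1}, {"x": -58, "y": -158, "z": 0, "turn": 0, "jaw": 1}, {"x": -58, "y": -158, "z": 0, "turn": 0, "jaw": 1}]'

```text
clock: 4.05
tool_pos: [0.4865, 0.1474, 0.1633]
ee_rot: [-179.5, 0.1, -8.7]
ft_force: [-1.3, 2.8, 1.0]
opening: 0.0853
```

Call:
carry_out --deltas '[{"x": -58, "y": -158, "z": 0, "turn": 0, "jaw": 1}, {"x": -58, "y": -158, "z": 0, "turn": 0, "jaw": 1}, {"x": -58, "y": -158, "z": 0, "turn": 0, "jaw": 1}, {"x": -58, "y": -158, "z": 0, "turn": 0, "jaw": 1}, {"x": -58, "y": -158, "z": 0, "turn": 0, "jaw": 1}]'

```text
clock: 4.47
tool_pos: [0.4536, 0.3124, 0.1633]
ee_rot: [-179.5, 0.2, -8.7]
ft_force: [-0.2, 1.6, 0.6]
opening: 0.0854
```

Call:
carry_out --deltas '[{"x": 0, "y": 0, "z": 0, "turn": 31, "jaw": 1}, {"x": 0, "y": 0, "z": 0, "turn": 31, "jaw": 1}, {"x": 0, "y": 0, "z": 0, "turn": 31, "jaw": 1}, {"x": 0, "y": 0, "z": 0, "turn": 31, "jaw": 1}, {"x": 0, "y": 0, "z": 0, "turn": 31, "jaw": 1}]'

```text
clock: 4.88
tool_pos: [0.459, 0.3005, 0.1623]
ee_rot: [180.0, -0.0, -40.8]
ft_force: [-0.1, -0.2, -0.3]
opening: 0.0852
```

Call:
carry_out --deltas '[{"x": 0, "y": 0, "z": 0, "turn": 31, "jaw": 1}, {"x": 0, "y": 0, "z": 0, "turn": 31, "jaw": 1}, {"x": 0, "y": 0, "z": 0, "turn": 31, "jaw": 1}, {"x": 0, "y": 0, "z": 0, "turn": 31, "jaw": 1}, {"x": 0, "y": 0, "z": 0, "turn": 31, "jaw": 1}]'

```text
clock: 5.3
tool_pos: [0.4591, 0.3005, 0.1623]
ee_rot: [-180.0, -0.0, -71.8]
ft_force: [0.7, 0.5, 0.4]
opening: 0.0853
```

Call:
carry_out --deltas '[{"x": 0, "y": 0, "z": 0, "turn": 32, "jaw": 1}, {"x": 0, "y": 0, "z": 0, "turn": 32, "jaw": 1}, {"x": 0, "y": 0, "z": 0, "turn": 32, "jaw": 1}, {"x": 0, "y": 0, "z": 0, "turn": 32, "jaw": 1}, {"x": 0, "y": 0, "z": 0, "turn": 32, "jaw": 1}]'

```text
clock: 5.72
tool_pos: [0.459, 0.3005, 0.1623]
ee_rot: [-180.0, -0.0, -103.9]
ft_force: [-0.4, 0.4, 1.2]
opening: 0.0853
```

Run:
```python
from h import *
st=ctrl.state();print(st['clock'],st['tool_pos'],st['ee_rot'],st['qpos'])
im,d=ctrl.capture('wrist');np.save('w2.npy',im)
for n,z in [('peg_mid',.047),('peg',.038),('peg_notch',.0503),('tin_top',.038)]:
    for q in ctrl.pinpoint(n,'wrist')[:3]: print(n,np.round(q['uv'],1),round(q['score'],2),np.round(atz('wrist',q['uv'],z,st),4))
r=ctrl.masks_of('peg','wrist')
for q in r[:3]:
    m=q['region'];v,u=np.nonzero(m);print(q['score'],m.sum(),u.min(),u.max(),v.min(),v.max())
    P=np.array([atz('wrist',(a,b),.043,st)[:2] for a,b in zip(u[::3],v[::3])]);c=P.mean(0)
    w,V=np.linalg.eigh(np.cov(P.T));ax=V[:,1]*np.sign(V[0,1]);s=(P-c)@ax;t=(P-c)@[-ax[1],ax[0]]
    print('c',c,'yaw',np.degrees(np.arctan2(ax[1],ax[0])),'s',s.min(),s.max(),'t',np.percentile(t,[1,99]),'head',c+ax*s.min(),'tip',c+ax*s.max())
save('w2',im,(60,30,460,330),2)
```

```text
5.7167 [0.45902242 0.30049752 0.16228674] [-1.79995634e+02 -1.02135792e-02 -1.03861015e+02] [ -21.86991792   21.46268396  -17.40955977   92.49847979    6.83635495
   67.09039376 -144.67185716]
peg_mid [257.2 312. ] 0.7 [0.3121 0.3408 0.047 ]
peg_mid [253.7 125.3] 0.56 [0.5109 0.2938 0.047 ]
peg [472.1  90.3] 0.91 [0.5028 0.0585 0.038 ]
peg [ 69.1 107.4] 0.9 [0.583  0.4732 0.038 ]
peg [256.9 306.7] 0.89 [0.3126 0.3411 0.038 ]
peg_notch [ 27.3 119.4] 0.96 [0.5901 0.5266 0.0503]
peg_notch [261.9 169.2] 0.89 [0.4717 0.2962 0.0503]
peg_notch [212.  320.3] 0.79 [0.3129 0.3944 0.0503]
tin_top [243.6  86.8] 0.57 [0.5461 0.2945 0.038 ]
0.95 4033 234 276 30 216
c [0.51095236 0.29271027] yaw -7.039160515926522 s -0.08754777530518196 0.08552349681006155 t [-0.00983799  0.00984791] head [0.42406447 0.30343905] tip [0.59583124 0.28222956]
0.8 1299 433 511 117 143
c [0.46172915 0.07149882] yaw 84.70868413338924 s -0.06911036696635657 0.04938897050842329 t [-0.01079224  0.01026484] head [0.45535582 0.00268295] tip [0.46628378 0.12067732]
0.76 3597 0 156 80 133
c [0.58103696 0.46075813] yaw 80.2821861722422 s -0.08957072576485944 0.12597885355232155 t [-0.01225609  0.01228141] head [0.5659178  0.37247265] tip [0.60230167 0.58492932]
```

View pics/w2.png

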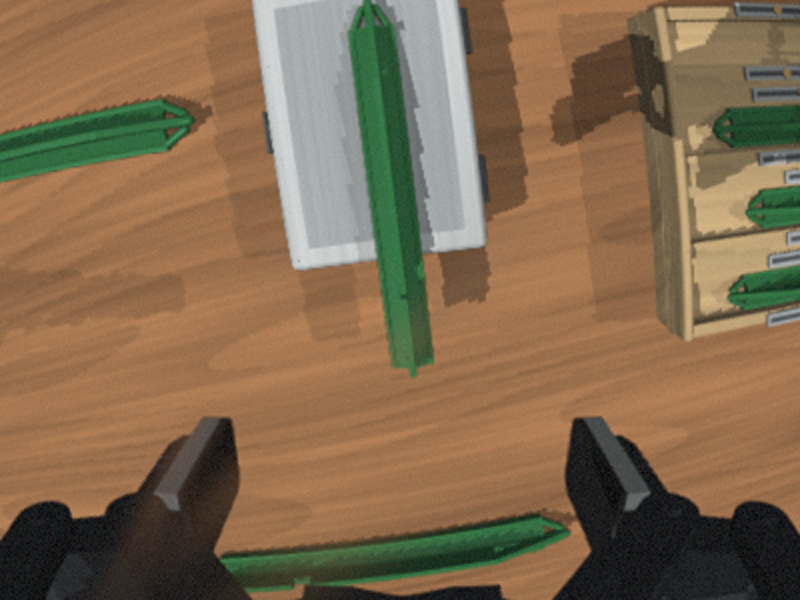

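The peg is at about (0.511, 0.293) with yaw −7°, overhanging the tin by about 54 mm (head at crop (410,370), tin edge at crop (390,256)). I'll grip it 22 mm from the head.

Call:
carry_out --deltas '[{"x": 2.5, "y": 10, "z": 30, "turn": -6.9, "jaw": 1}, {"x": 2.5, "y": 10, "z": 60, "turn": -6.9, "jaw": 1}, {"x": 2.5, "y": 10, "z": 95, "turn": -6.9, "jaw": 1}, {"x": 2.5, "y": 10, "z": 125, "turn": -6.9, "jaw": 1}, {"x": 2.5, "y": 10, "z": 139, "turn": -6.9, "jaw": 1}]'

```text
clock: 6.43
tool_pos: [0.4461, 0.2986, 0.0193]
ee_rot: [179.7, -0.3, -96.6]
ft_force: [-0.4, -0.6, -0.0]
opening: 0.0853
```

Call:
carry_out --deltas '[{"x": 0, "y": 0, "z": 0, "turn": 0, "jaw": 0.5}, {"x": 0, "y": 0, "z": 0, "turn": 0, "jaw": 0.1}, {"x": 0, "y": 0, "z": 0, "turn": 0, "jaw": 0.1}, {"x": 0, "y": 0, "z": 0, "turn": 0, "jaw": 0.1}, {"x": 0, "y": 0, "z": 0, "turn": 0, "jaw": 0.1}]'

```text
clock: 6.85
tool_pos: [0.4498, 0.3016, 0.025]
ee_rot: [-179.8, 0.1, -96.6]
ft_force: [0.3, 0.5, 0.8]
opening: 0.0256
```

Call:
carry_out --deltas '[{"x": 0, "y": 0, "z": 0, "turn": 0, "jaw": 0}, {"x": 0, "y": 0, "z": 0, "turn": 0, "jaw": 0}, {"x": 0, "y": 0, "z": 0, "turn": 0, "jaw": 0}, {"x": 0, "y": 0, "z": 0, "turn": 0, "jaw": 0}, {"x": 0, "y": 0, "z": 0, "turn": 0, "jaw": 0}]'

```text
clock: 7.27
tool_pos: [0.4496, 0.3015, 0.0243]
ee_rot: [-179.9, 0.1, -96.6]
ft_force: [0.9, 0.3, 5.0]
opening: 0.0188
```

Call:
carry_out --deltas '[{"x": 0, "y": 0, "z": -3, "turn": 0, "jaw": 0}, {"x": 0, "y": 0, "z": -10, "turn": 0, "jaw": 0}, {"x": 0, "y": 0, "z": -30, "turn": 0, "jaw": 0}, {"x": 0, "y": 0, "z": -55, "turn": 0, "jaw": 0}, {"x": 0, "y": 0, "z": -80, "turn": 0, "jaw": 0}]'

```text
clock: 7.68
tool_pos: [0.447, 0.2996, 0.103]
ee_rot: [179.8, -0.2, -96.6]
ft_force: [0.3, -0.3, 0.2]
opening: 0.0189
```

Call:
carry_out --deltas '[{"x": 0, "y": 0, "z": -20, "turn": 0, "jaw": 0}, {"x": 0, "y": 0, "z": -35, "turn": 0, "jaw": 0}, {"x": 0, "y": 0, "z": -45, "turn": 0, "jaw": 0}, {"x": 0, "y": 0, "z": -45, "turn": 0, "jaw": 0}, {"x": 0, "y": 0, "z": -45, "turn": 0, "jaw": 0}]'

```text
clock: 8.1
tool_pos: [0.4482, 0.3004, 0.1479]
ee_rot: [180.0, -0.0, -96.6]
ft_force: [0.1, -0.0, -0.7]
opening: 0.0186
```

Run:
```python
from h import *
st=ctrl.state();print(st['clock'],st['tool_pos'],st['ee_rot'],st['opening'],st['ft_force'])
im,d=ctrl.capture('wrist')
im2,d2=ctrl.capture('side')
a=cv2.resize(im[30:330,60:460],(800,600));
b=cv2.resize(im2[150:300,120:320],(400,300),interpolation=cv2.INTER_CUBIC);a[:300,:400][:]=np.where(True,b,0)
save('w3',a)
```

```text
8.1 [0.44822611 0.30043097 0.14791211] [ 1.79963995e+02 -3.69356296e-02 -9.66408865e+01] 0.018649636144983214 [ 0.11818903 -0.03119442 -0.71265776]
```

View pics/w3.png

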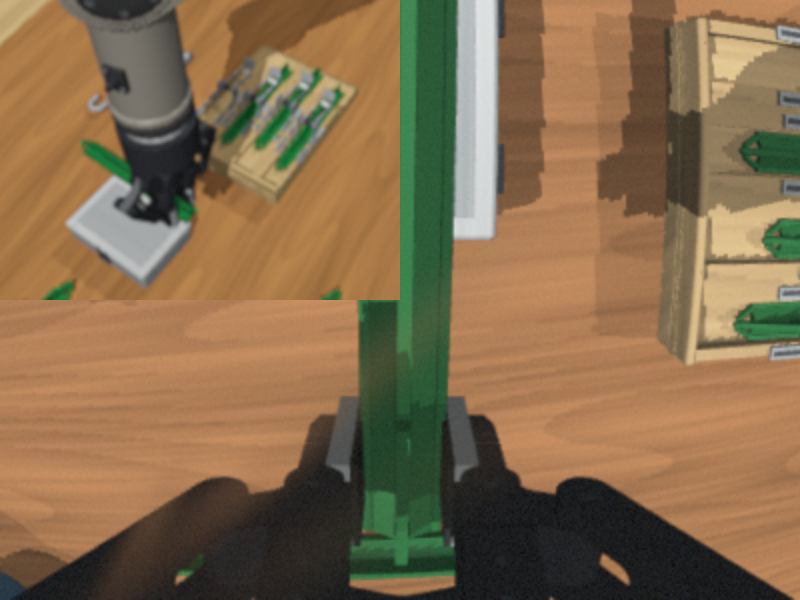

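```bash
cat >> h.py <<'E'
def cloud(im,d,mask):
    "tool-frame points of masked pixels of wrist depth"
    m=ctrl.camera_model('wrist');K=np.array(m['K']);H=np.array(m['hand_eye'])
    v,u=np.nonzero(mask&(d>0));x=(u-K[0,2])/K[0,0];y=(v-K[1,2])/K[1,1];r=np.hypot(x,y)+1e-12
    D=np.c_[np.tan(r)*x/r,np.tan(r)*y/r,np.ones_like(r)]*d[v,u][:,None]
    return D@H[:3,:3].T+H[:3,3]
def green(im):
    h=cv2.cvtColor(im,cv2.COLOR_RGB2HSV);return cv2.inRange(h,(45,90,30),(80,255,255))>0
E
python3 - <<'E'
from h import *
im,d=ctrl.capture('wrist');np.save('w3.npy',im);np.save('w3d.npy',d)
P=cloud(im,d,green(im))*1000
P=P[(abs(P[:,0])<20)&(P[:,2]<10)&(P[:,2]>-60)]
print(len(P),P.min(0),P.max(0))
for y in range(-150,40,12):
    q=P[(P[:,1]>=y)&(P[:,1]<y+12)]
    if len(q)<8: continue
    t=q[q[:,2]<np.percentile(q[:,2],12)]
    print(y+6,len(q),'x lo/hi',np.round(np.percentile(q[:,0],[1,99]),1),'ridge x,z',np.round(np.median(t[:,0]),1),np.round(np.percentile(q[:,2],[3,10,50,95]),1))
E
```

```text
13036 [ -10.67972979 -120.07051806  -50.53763813] [ 11.30582062  22.88095148 -15.52548357]
-120 483 x lo/hi [-8.1 11.2] ridge x,z 1.7 [-29.9 -20.8 -18.6 -16.8]
-108 1312 x lo/hi [-8.4 11.1] ridge x,z 1.1 [-31.8 -30.9 -19.1 -17. ]
-96 1358 x lo/hi [-8.3 11.1] ridge x,z 1.4 [-31.7 -31.1 -19.1 -17.1]
-84 1383 x lo/hi [-8.7 10.8] ridge x,z 1.1 [-31.9 -31.1 -19.1 -17.2]
-72 1389 x lo/hi [-8.9 10.8] ridge x,z 1.1 [-31.9 -31.3 -19.2 -17.3]
-60 1328 x lo/hi [-9.  10.5] ridge x,z 0.7 [-31.9 -31.3 -19.4 -17.4]
-48 1270 x lo/hi [-9.2 10.7] ridge x,z 0.7 [-32.1 -31.3 -19.4 -17.6]
-36 1053 x lo/hi [-9.1 10.3] ridge x,z 0.3 [-32.2 -31.6 -19.5 -17.5]
-24 762 x lo/hi [-8.9 10.4] ridge x,z 0.3 [-31.9 -31.  -19.5 -17.7]
-12 953 x lo/hi [-9.2 10.1] ridge x,z 0.3 [-32.  -31.3 -19.7 -17.7]
0 790 x lo/hi [-9.   9.5] ridge x,z 0.3 [-32.3 -31.6 -19.8 -17.8]
12 743 x lo/hi [-9.4  9.6] ridge x,z 0.1 [-32.4 -31.8 -19.9 -17.9]
24 212 x lo/hi [-10.1   9.7] ridge x,z -0.1 [-32.2 -31.8 -19.6 -17.8]
```

Peg is held 22 mm from the head: underside 14.4 mm above the fingertips, yaw 0.6° and tip droop about 0.4° in the tool frame. Carrying it to the front of the block.

Call:
carry_out --deltas '[{"x": 180.5, "y": -46, "z": 0, "turn": 0, "jaw": 0}, {"x": 180.5, "y": -46, "z": 0, "turn": 0, "jaw": 0}, {"x": 180.5, "y": -46, "z": 0, "turn": 0, "jaw": 0}, {"x": 180.5, "y": -46, "z": 0, "turn": 0, "jaw": 0}, {"x": 180.5, "y": -46, "z": 0, "turn": 0, "jaw": 0}]'

```text
clock: 8.67
tool_pos: [0.4733, 0.1086, 0.1469]
ee_rot: [179.9, -0.3, -97.1]
ft_force: [0.0, -0.9, -1.3]
opening: 0.0189
```

Call:
carry_out --deltas '[{"x": 180.5, "y": -46, "z": 0, "turn": 0, "jaw": 0}, {"x": 180.5, "y": -46, "z": 0, "turn": 0, "jaw": 0}, {"x": 180.5, "y": -46, "z": 0, "turn": 0, "jaw": 0}, {"x": 180.5, "y": -46, "z": 0, "turn": 0, "jaw": 0}, {"x": 180.5, "y": -46, "z": 0, "turn": 0, "jaw": 0}]'

```text
clock: 9.08
tool_pos: [0.4973, -0.0761, 0.1471]
ee_rot: [179.9, -0.3, -97.1]
ft_force: [-0.9, -0.9, -0.4]
opening: 0.0193
```

Call:
carry_out --deltas '[{"x": 180.5, "y": -46, "z": 0, "turn": 0, "jaw": 0}, {"x": 180.5, "y": -46, "z": 0, "turn": 0, "jaw": 0}, {"x": 180.5, "y": -46, "z": 0, "turn": 0, "jaw": 0}, {"x": 180.5, "y": -46, "z": 0, "turn": 0, "jaw": 0}, {"x": 180.5, "y": -46, "z": 0, "turn": 0, "jaw": 0}]'

```text
clock: 9.5
tool_pos: [0.521, -0.2609, 0.1468]
ee_rot: [179.9, -0.3, -97.1]
ft_force: [0.6, -2.2, -0.3]
opening: 0.0189
```

Call:
carry_out --deltas '[{"x": 0, "y": 0, "z": 0, "turn": -31, "jaw": 0}, {"x": 0, "y": 0, "z": 0, "turn": -31, "jaw": 0}, {"x": 0, "y": 0, "z": 0, "turn": -31, "jaw": 0}, {"x": 0, "y": 0, "z": 0, "turn": -31, "jaw": 0}, {"x": 0, "y": 0, "z": 0, "turn": -31, "jaw": 0}]'

```text
clock: 9.92
tool_pos: [0.5222, -0.2528, 0.1466]
ee_rot: [179.9, 0.1, -65.4]
ft_force: [-0.1, -0.2, -1.1]
opening: 0.0187
```

Call:
carry_out --deltas '[{"x": 0, "y": 0, "z": 0, "turn": -31, "jaw": 0}, {"x": 0, "y": 0, "z": 0, "turn": -31, "jaw": 0}, {"x": 0, "y": 0, "z": 0, "turn": -31, "jaw": 0}, {"x": 0, "y": 0, "z": 0, "turn": -31, "jaw": 0}, {"x": 0, "y": 0, "z": 0, "turn": -31, "jaw": 0}]'

```text
clock: 10.33
tool_pos: [0.5222, -0.2528, 0.1467]
ee_rot: [180.0, 0.2, -34.4]
ft_force: [0.6, 0.4, 0.1]
opening: 0.0189
```

Call:
carry_out --deltas '[{"x": 0, "y": 0, "z": 0, "turn": -30.4, "jaw": 0}, {"x": 0, "y": 0, "z": 0, "turn": -30.4, "jaw": 0}, {"x": 0, "y": 0, "z": 0, "turn": -30.4, "jaw": 0}, {"x": 0, "y": 0, "z": 0, "turn": -30.4, "jaw": 0}, {"x": 0, "y": 0, "z": 0, "turn": -30.4, "jaw": 0}]'

```text
clock: 10.75
tool_pos: [0.5222, -0.2528, 0.1467]
ee_rot: [-179.9, 0.2, -4.0]
ft_force: [-0.2, 0.0, 0.1]
opening: 0.0186
```

Call:
carry_out --deltas '[{"x": 0, "y": 0, "z": 40, "turn": 0, "jaw": 0}, {"x": 0, "y": 0, "z": 80, "turn": 0, "jaw": 0}, {"x": 0, "y": 0, "z": 100, "turn": 0, "jaw": 0}, {"x": 0, "y": 0, "z": 100, "turn": 0, "jaw": 0}, {"x": 0, "y": 0, "z": 100, "turn": 0, "jaw": 0}]'

```text
clock: 11.17
tool_pos: [0.5215, -0.2524, 0.0464]
ee_rot: [-179.9, 0.2, -4.2]
ft_force: [0.6, -0.0, -0.0]
opening: 0.0188
```

Run:
```python
from h import *
st=ctrl.state();print(st['clock'],st['tool_pos'],st['ee_rot'],st['opening'],st['ft_force'],st['qpos'])
im,d=ctrl.capture('wrist');np.save('w4.npy',im);np.save('w4d.npy',d)
for n in ['slot_mouth','keeper_rail']:
    for q in ctrl.pinpoint(n,'wrist')[:2]:
        o=atz('wrist',q['uv'],.026,st);print(n,q['uv'],round(q['score'],2),np.round(o,4))
save('w4',im,None,1.56)
```

```text
11.1667 [ 0.52153373 -0.25242039  0.04641824] [-179.89494363    0.2475656    -4.22893866] 0.01883992401477039 [ 0.57779547 -0.0448636  -0.00364614] [ 38.55342661  32.46632616 -20.35318646  94.4905972   13.0329738
  55.66429105   9.45552433]
```

View pics/w4.png

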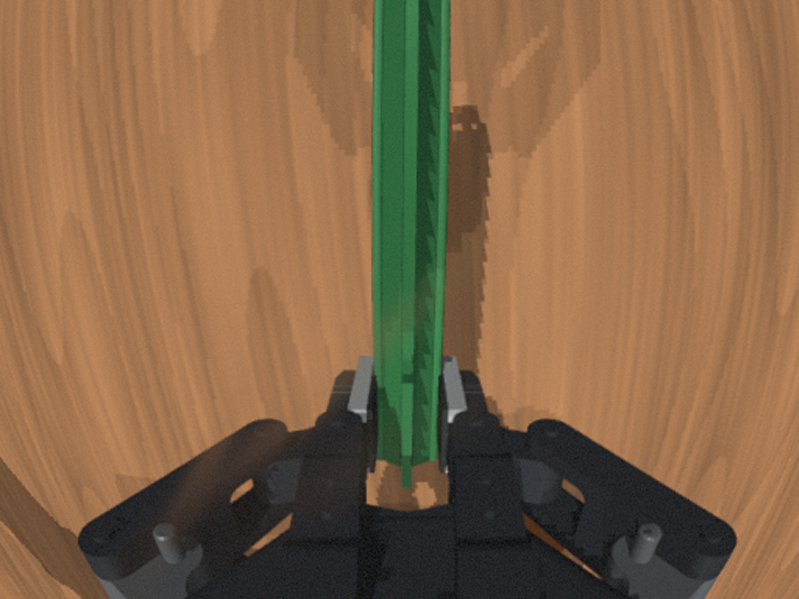

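Call:
carry_out --deltas '[{"x": 1.5, "y": 0, "z": 15, "turn": 0, "jaw": 0}, {"x": 1.5, "y": 0, "z": 27, "turn": 0, "jaw": 0}, {"x": 1.8, "y": -25, "z": 27, "turn": 0, "jaw": 0}, {"x": 2, "y": -50, "z": 27, "turn": 0, "jaw": 0}, {"x": 2.2, "y": -69, "z": 27, "turn": 0, "jaw": 0}]'

```text
clock: 11.73
tool_pos: [0.531, -0.1825, 0.0218]
ee_rot: [-179.9, -0.1, -4.2]
ft_force: [0.6, 0.2, 0.2]
opening: 0.0188
```

```bash
cat >> h.py <<'E'
def look(tag):
    st=ctrl.state();print({k:np.round(st[k],4).tolist() for k in ['clock','tool_pos','ee_rot','opening','ft_force']})
    im,d=ctrl.capture('wrist');np.save(tag+'.npy',im);np.save(tag+'d.npy',d)
    g=green(im);P=cloud(im,d,g)*1000;P=P[(abs(P[:,0])<16)&(P[:,2]<0)&(P[:,2]>-60)]
    for a,b in [(-125,-105),(-90,-70),(0,15)]:
        q=P[(P[:,1]>a)&(P[:,1]<b)]
        if len(q)>20: print('peg',(a+b)/2,'xlo,hi',np.round(np.percentile(q[:,0],[1,99]),1),'feet z',round(np.percentile(q[:,2],95),1))
    W=cloud(im,d,~g)*1000
    return st,im,d,W
E
python3 - <<'E'
from h import *
st,im,d,W=look('w5')
W=W[(abs(W[:,0])<70)&(W[:,1]<-40)]
q=W[(W[:,2]<5)&(W[:,2]>-60)];print('wood pts',len(q))
for y in range(-130,-60,5):
    for xa,xb in [(-35,-14),(14,24)]:
        s=W[(W[:,1]>=y)&(W[:,1]<y+5)&(W[:,0]>xa)&(W[:,0]<xb)]
        if len(s): print(y+2.5,xa,round(np.median(s[:,2]),1),end=' | ')
    print()
im2,_=ctrl.capture('side')
a=np.zeros((600,800,3),np.uint8);a[:300,:400]=im[:300,60:460];a[:,400:]=cv2.resize(im2[150:300,170:270],(400,600),interpolation=cv2.INTER_CUBIC);save('w5',a)
E
```

```text
{'clock': 11.7333, 'tool_pos': [0.531, -0.1825, 0.0218], 'ee_rot': [-179.9436, -0.0659, -4.2235], 'opening': 0.0188, 'ft_force': [0.6027, 0.1544, 0.2238]}
peg -115.0 xlo,hi [-8.2 11.5] feet z -17.0
peg -80.0 xlo,hi [-8.6 11.2] feet z -17.2
peg 7.5 xlo,hi [-8.8  9.6] feet z -17.8
wood pts 5189
-127.5 -35 -5.0 | -127.5 14 20.9 | 
-122.5 -35 -5.1 | -122.5 14 20.5 | 
-117.5 -35 -4.1 | -117.5 14 20.5 | 
-112.5 -35 -0.9 | -112.5 14 20.5 | 
-107.5 -35 7.1 | -107.5 14 20.6 | 
-102.5 -35 20.9 | -102.5 14 20.9 | 
-97.5 -35 20.9 | -97.5 14 20.8 | 
-92.5 -35 20.9 | -92.5 14 21.0 | 
-87.5 -35 20.9 | -87.5 14 20.8 | 
-82.5 -35 20.9 | -82.5 14 20.9 | 
-77.5 -35 20.9 | -77.5 14 21.0 | 
-72.5 -35 20.9 | -72.5 14 20.9 | 
-67.5 -35 20.8 | -67.5 14 20.9 | 
-62.5 -35 20.9 | -62.5 14 20.9 |
```

View pics/w5.png

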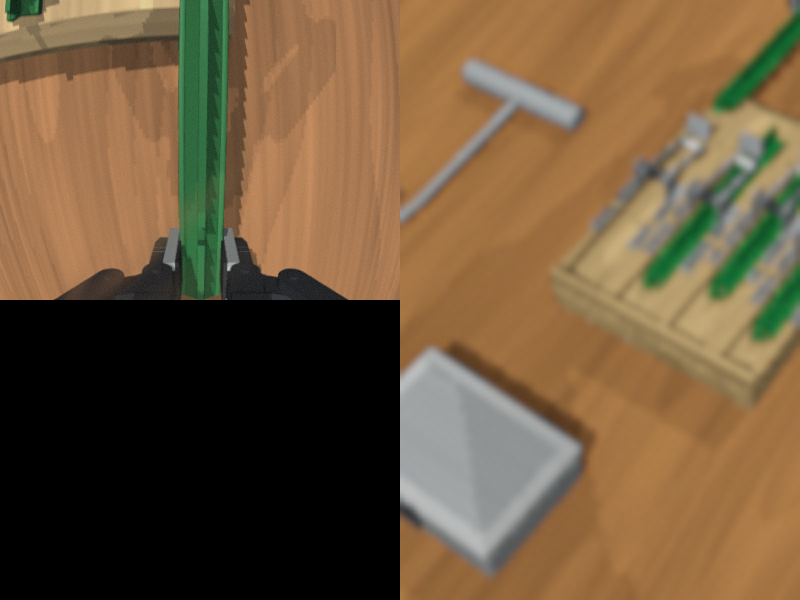

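Run:
```python
from h import *
im=np.load('w5.npy');d=np.load('w5d.npy')
W=cloud(im,d,d>0)*1000
q=W[(W[:,1]<-118)&(W[:,1]>-135)&(W[:,0]>8)&(W[:,0]<30)]
for x in np.arange(8,24,1.):
    s=q[(q[:,0]>=x)&(q[:,0]<x+1)]
    if len(s): print(x,len(s),np.round(np.percentile(s[:,2],[0,25,50,75,100]),1))
print(W[:,1].min())
save('w5c',im[:120,150:350],None,4)
```

```text
8.0 7 [-18.4 -18.1 -17.8 -17.5 -17.2]
9.0 5 [-18.1 -17.8 -17.7 -17.3 -16.3]
10.0 7 [-19.1 -18.7 -17.8 -17.6 -16.8]
11.0 8 [-19.4 -17.8 -17.4 -17.1 -16.5]
13.0 24 [-6.1 -5.6 -5.2 -4.7 -3.2]
14.0 23 [-6.4 -5.3 -5.  -4.4 -3.8]
15.0 22 [-7.1 -5.7 -5.  -4.4 -3.5]
18.0 4 [19.8 20.3 20.6 21.1 21.9]
19.0 48 [19.7 20.5 21.  21.3 23.1]
20.0 48 [19.  20.4 20.7 21.1 22. ]
21.0 42 [19.8 20.6 21.1 21.4 22.2]
22.0 43 [19.4 20.5 20.8 21.4 22.4]
23.0 38 [19.4 20.6 20.9 21.6 22.7]
-171.44955757303978
```

View pics/w5c.png

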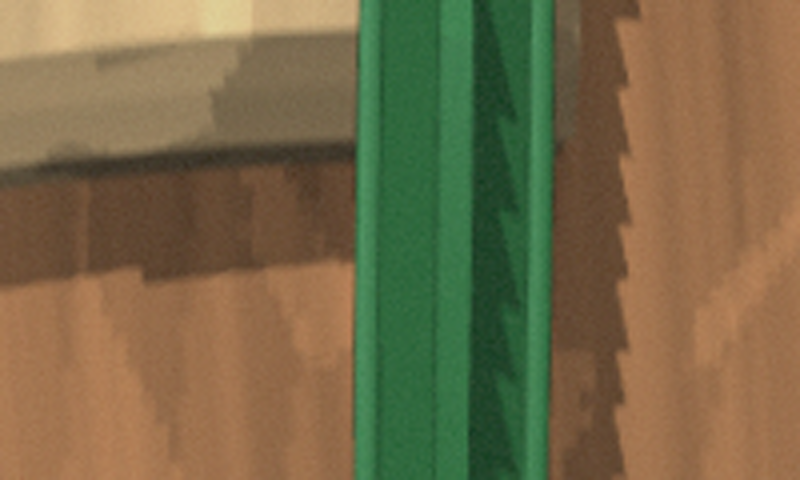

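Block's right edge is at tool x≈16.2 against peg centre 1.65, so the peg needs to move about 3.3 mm left (edge should be 18 mm from centre; the roller agrees). The floor is about 8 mm below the underside. Correcting and lowering.

Call:
carry_out --deltas '[{"x": -3.3, "y": 0, "z": 2, "turn": 0, "jaw": 0}, {"x": -3.3, "y": 0, "z": 5, "turn": 0, "jaw": 0}, {"x": -3.3, "y": 0, "z": 5, "turn": 0, "jaw": 0}, {"x": -3.3, "y": 0, "z": 5, "turn": 0, "jaw": 0}]'

```text
clock: 12.17
tool_pos: [0.5265, -0.186, 0.016]
ee_rot: [179.9, 0.0, -4.4]
ft_force: [0.0, 0.7, -0.8]
opening: 0.0187
```

Run:
```python
from h import *
st,im,d,W=look('w6')
q=W[(W[:,1]<-122)&(W[:,1]>-135)&(W[:,0]>-40)&(W[:,0]<30)]
print('floor',np.median(q[(q[:,0]<-16)][:,2]))
b=q[(q[:,0]>11)&(q[:,2]<8)&(q[:,2]>-9)];t=q[(q[:,0]>11)&(q[:,2]>8)]
print('edge',b[:,0].max() if len(b) else None, t[:,0].min())
```

```text
{'clock': 12.1667, 'tool_pos': [0.5265, -0.186, 0.016], 'ee_rot': [179.9484, 0.0367, -4.3835], 'opening': 0.0187, 'ft_force': [0.0295, 0.7242, -0.7562]}
peg -115.0 xlo,hi [-8.2 11.4] feet z -17.0
peg -80.0 xlo,hi [-8.6 11.3] feet z -17.3
peg 7.5 xlo,hi [-8.9  9.7] feet z -17.8
floor -10.841667753396969
edge None 23.27288122203105
```

Run:
```python
from h import *
im=np.load('w6.npy');d=np.load('w6d.npy')
W=cloud(im,d,d>0)*1000
q=W[(W[:,1]<-118)&(W[:,1]>-140)&(W[:,0]>8)&(W[:,0]<30)]
for x in np.arange(10,28,1.):
    s=q[(q[:,0]>=x)&(q[:,0]<x+1)]
    if len(s): print(x,len(s),np.round(np.percentile(s[:,2],[5,50,95]),1), np.round(s[:,1].min(),0))
for y in range(-135,-105,3):
    s=W[(W[:,1]>=y)&(W[:,1]<y+3)&(W[:,0]>-35)&(W[:,0]<-16)]
    if len(s): print(y+1.5,round(np.median(s[:,2]),1))
```

```text
10.0 8 [-18.4 -17.9 -17.7] -119.0
11.0 7 [-19.1 -17.7 -16.5] -120.0
12.0 3 [-10.4  -9.8  -7.6] -121.0
13.0 22 [-10.6  -9.6  -8.8] -122.0
14.0 19 [-11.3  -9.1  -7. ] -121.0
15.0 20 [-10.8  -9.2  -7.2] -122.0
16.0 20 [-11.   -9.2  -7.9] -122.0
17.0 24 [-10.9  -9.5  -7.3] -122.0
18.0 21 [-10.5  -9.3  -7.6] -122.0
19.0 21 [-10.8  -8.9  -6.7] -122.0
22.0 1 [13.1 13.1 13.1] -122.0
23.0 31 [14.  14.7 15.5] -131.0
24.0 41 [13.7 14.8 15.9] -131.0
25.0 38 [13.6 15.2 16.4] -131.0
26.0 38 [13.8 14.9 16.4] -131.0
27.0 48 [13.4 14.8 16.1] -131.0
-124.5 -9.8
-121.5 -10.2
-118.5 -8.5
-115.5 -6.4
-112.5 -4.0
-109.5 10.5
-106.5 14.9
```

Call:
carry_out --deltas '[{"x": 0, "y": 0, "z": 1, "turn": 0, "jaw": 0}, {"x": 0, "y": 0, "z": 1, "turn": 0, "jaw": 0}, {"x": 0, "y": 0, "z": 1, "turn": 0, "jaw": 0}]'

```text
clock: 12.47
tool_pos: [0.527, -0.1844, 0.0152]
ee_rot: [180.0, 0.0, -4.3]
ft_force: [0.4, -0.1, -0.1]
opening: 0.0188
```

Call:
carry_out --deltas '[{"x": 0, "y": 0, "z": 0.7, "turn": 0, "jaw": 0}, {"x": 0, "y": 0, "z": 0.7, "turn": 0, "jaw": 0}, {"x": 0, "y": 0, "z": 0.7, "turn": 0, "jaw": 0}]'

```text
clock: 12.72
tool_pos: [0.5271, -0.1841, 0.0146]
ee_rot: [180.0, 0.0, -4.2]
ft_force: [-0.3, -0.3, -0.8]
opening: 0.0188
```

Call:
carry_out --deltas '[{"x": 0, "y": 0, "z": 0.7, "turn": 0, "jaw": 0}, {"x": 0, "y": 0, "z": 0.7, "turn": 0, "jaw": 0}, {"x": 0, "y": 0, "z": 0.7, "turn": 0, "jaw": 0}]'

```text
clock: 12.97
tool_pos: [0.5271, -0.1841, 0.0138]
ee_rot: [-180.0, 0.0, -4.2]
ft_force: [1.1, -0.2, 0.2]
opening: 0.0185
```

Call:
carry_out --deltas '[{"x": 0, "y": 0, "z": 0.7, "turn": 0, "jaw": 0}, {"x": 0.1, "y": -9, "z": 0.7, "turn": 0, "jaw": 0}, {"x": 0.2, "y": -18, "z": 0.7, "turn": 0, "jaw": 0}, {"x": 0.3, "y": -26, "z": 0.7, "turn": 0, "jaw": 0}, {"x": 0.3, "y": -26, "z": 0.7, "turn": 0, "jaw": 0}]'

```text
clock: 13.38
tool_pos: [0.5299, -0.1541, 0.0133]
ee_rot: [-179.9, -0.0, -4.0]
ft_force: [-0.7, -0.1, -0.9]
opening: 0.0188
```

Run:
```python
from h import *
st,im,d,W=look('w7')
W=W[(W[:,1]<-95)&(W[:,0]>-40)&(W[:,0]<30)]
for y in range(-150,-90,4):
    s=W[(W[:,1]>=y)&(W[:,1]<y+4)];L=s[(s[:,0]<-14)&(s[:,0]>-30)];e=s[(s[:,0]>11)&(s[:,2]<-4)];f=s[(s[:,0]>11)&(s[:,2]>5)]
    print(y+2,np.round(np.median(L[:,2]),1) if len(L) else '', 'edge',np.round(np.percentile(e[:,0],98),1) if len(e)>3 else '',np.round(f[:,0].min(),1) if len(f) else '')
```

```text
{'clock': 13.3833, 'tool_pos': [0.5299, -0.1541, 0.0133], 'ee_rot': [-179.854, -0.0137, -3.9663], 'opening': 0.0188, 'ft_force': [-0.7091, -0.0655, -0.8966]}
peg -115.0 xlo,hi [-8.2 11.4] feet z -17.1
peg -80.0 xlo,hi [-8.6 11.2] feet z -17.3
peg 7.5 xlo,hi [-8.9  9.7] feet z -17.8
-148  edge  
-144  edge  
-140  edge  
-136  edge  
-132  edge  24.3
-128  edge  23.5
-124 -12.2 edge  23.4
-120 -13.4 edge 19.5 23.4
-116 -13.4 edge 19.7 23.5
-112 -13.4 edge 19.6 23.8
-108 -13.4 edge 19.7 23.3
-104 -13.5 edge 19.5 23.7
-100 -13.5 edge 19.4 23.3
-96 -13.4 edge 19.4 23.7
-92  edge
```

Peg is centred: 18.0 mm from the block edge along its length. It sits just above the floor with the tip about 56 mm in. Now pushing under the roller gently.

Call:
carry_out --deltas '[{"x": 0, "y": -3, "z": 0, "turn": 0, "jaw": 0}, {"x": 0.1, "y": -6, "z": 0, "turn": 0, "jaw": 0}, {"x": 0.1, "y": -9, "z": 0, "turn": 0, "jaw": 0}, {"x": 0.1, "y": -12, "z": 0, "turn": 0, "jaw": 0}]'

```text
clock: 13.77
tool_pos: [0.5303, -0.1464, 0.0132]
ee_rot: [180.0, -0.0, -4.3]
ft_force: [0.1, -1.0, -0.2]
opening: 0.0187
```

Call:
carry_out --deltas '[{"x": 0, "y": -3, "z": 0, "turn": 0, "jaw": 0}, {"x": 0.1, "y": -6, "z": 0, "turn": 0, "jaw": 0}, {"x": 0.1, "y": -8, "z": 0, "turn": 0, "jaw": 0}]'

```text
clock: 14.02
tool_pos: [0.5311, -0.1378, 0.0132]
ee_rot: [-180.0, -0.0, -4.2]
ft_force: [-0.2, -1.3, 1.0]
opening: 0.019
```

Call:
carry_out --deltas '[{"x": 0, "y": -2.5, "z": 0, "turn": 0, "jaw": 0}, {"x": 0.1, "y": -5, "z": 0, "turn": 0, "jaw": 0}, {"x": 0.1, "y": -7.5, "z": 0, "turn": 0, "jaw": 0}, {"x": 0.1, "y": -10, "z": 0, "turn": 0, "jaw": 0}]'

```text
clock: 14.35
tool_pos: [0.5316, -0.1301, 0.0132]
ee_rot: [179.9, 0.0, -4.3]
ft_force: [-0.1, -4.0, 1.7]
opening: 0.0188
```

Call:
carry_out --deltas '[{"x": 0, "y": -2.5, "z": 0, "turn": 0, "jaw": 0}, {"x": 0.1, "y": -5, "z": 0, "turn": 0, "jaw": 0}, {"x": 0.1, "y": -7.5, "z": 0, "turn": 0, "jaw": 0}, {"x": 0.1, "y": -10, "z": 0, "turn": 0, "jaw": 0}]'

```text
clock: 14.68
tool_pos: [0.5325, -0.1186, 0.0132]
ee_rot: [180.0, 0.0, -4.3]
ft_force: [-0.7, -3.9, -0.2]
opening: 0.0185
```

Call:
carry_out --deltas '[{"x": 0, "y": -2.5, "z": 0, "turn": 0, "jaw": 0}, {"x": 0.1, "y": -5, "z": 0, "turn": 0, "jaw": 0}, {"x": 0.1, "y": -7.5, "z": 0, "turn": 0, "jaw": 0}, {"x": 0.1, "y": -10, "z": 0, "turn": 0, "jaw": 0}]'

```text
clock: 15.02
tool_pos: [0.5334, -0.1082, 0.0131]
ee_rot: [180.0, 0.0, -4.2]
ft_force: [-0.9, -3.4, -0.4]
opening: 0.019
```

Call:
carry_out --deltas '[{"x": 0, "y": -2.5, "z": 0, "turn": 0, "jaw": 0}, {"x": 0.1, "y": -5, "z": 0, "turn": 0, "jaw": 0}, {"x": 0.1, "y": -7.5, "z": 0, "turn": 0, "jaw": 0}, {"x": 0.1, "y": -10, "z": 0, "turn": 0, "jaw": 0}]'

```text
clock: 15.35
tool_pos: [0.5343, -0.0977, 0.0132]
ee_rot: [-180.0, 0.0, -4.2]
ft_force: [-1.1, -1.8, 0.4]
opening: 0.0188
```

Run:
```python
from h import *
st,im,d,W=look('w8')
W=W[(W[:,0]>-40)&(W[:,0]<30)]
for y in range(-60,-15,4):
    s=W[(W[:,1]>=y)&(W[:,1]<y+4)&(W[:,0]<-14)&(W[:,0]>-35)];print(y+2,np.round(np.median(s[:,2]),1) if len(s) else '')
save('w8',im[:330],None,1.56)
```

```text
{'clock': 15.35, 'tool_pos': [0.5343, -0.0977, 0.0132], 'ee_rot': [-179.9757, 0.0137, -4.2075], 'opening': 0.0188, 'ft_force': [-1.1187, -1.7502, 0.3634]}
peg -115.0 xlo,hi [-7.4  8.9] feet z -17.8
peg -80.0 xlo,hi [-8.9 10.9] feet z -17.6
peg 7.5 xlo,hi [-8.9  9.8] feet z -17.9
-58 -13.9
-54 -13.8
-50 -13.9
-46 -13.8
-42 -13.8
-38 -13.8
-34 -13.7
-30 -11.1
-26 -8.2
-22 -7.0
-18 -87.3
-14 -48.8
```

View pics/w8.png

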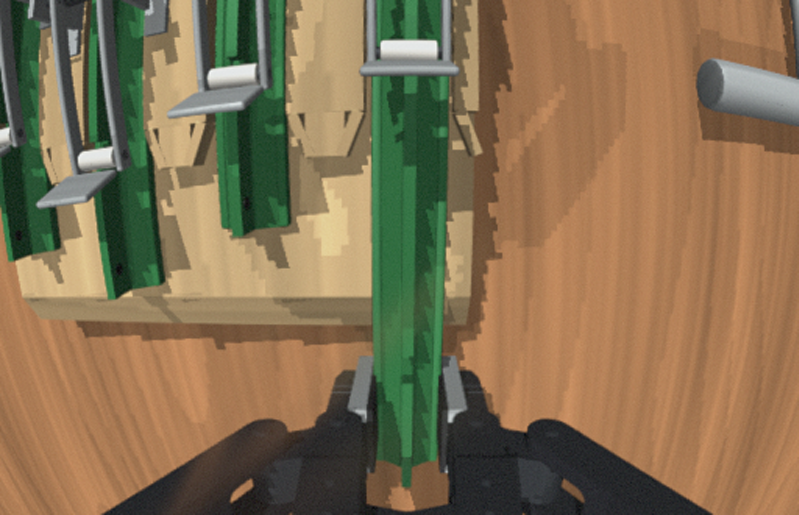

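The keeper arm is up with its roller on the peg's top edge (roller at about (409,50) in the picture), and the peg is between the ribs. I'll let go, go round behind the head with shut fingers and push it home.

Call:
carry_out --deltas '[{"x": 0, "y": 0, "z": 0, "turn": 0, "jaw": 0.45}, {"x": 0, "y": 0, "z": 0, "turn": 0, "jaw": 0.45}, {"x": 0, "y": 0, "z": 0, "turn": 0, "jaw": 0.45}, {"x": 0, "y": 0, "z": 0, "turn": 0, "jaw": 0.45}, {"x": 0, "y": 0, "z": -10, "turn": 0, "jaw": 0.45}]'

```text
clock: 15.82
tool_pos: [0.5327, -0.0979, 0.0218]
ee_rot: [-179.9, 0.2, -4.2]
ft_force: [-0.7, -0.4, 0.0]
opening: 0.0385
```

Call:
carry_out --deltas '[{"x": 0, "y": 0, "z": -20, "turn": 0, "jaw": 0.45}, {"x": 0, "y": 0, "z": -35, "turn": 0, "jaw": 0.45}, {"x": 0, "y": 0, "z": -35, "turn": 0, "jaw": 0.45}, {"x": 0, "y": 22, "z": -35, "turn": 0, "jaw": 0.45}, {"x": 0, "y": 44, "z": -35, "turn": 0, "jaw": 0}]'

```text
clock: 16.23
tool_pos: [0.5318, -0.1406, 0.0589]
ee_rot: [-179.9, -0.1, -4.0]
ft_force: [-0.6, -0.1, 0.5]
opening: 0.0274
```

Call:
carry_out --deltas '[{"x": 0, "y": 0, "z": 0, "turn": 0, "jaw": 0}, {"x": 0, "y": 0, "z": 0, "turn": 0, "jaw": 0}, {"x": 0, "y": 0, "z": 0, "turn": 0, "jaw": 0}, {"x": 0, "y": 0, "z": 0, "turn": 0, "jaw": 0}]'

```text
clock: 16.57
tool_pos: [0.5312, -0.1407, 0.0581]
ee_rot: [-179.9, 0.0, -4.1]
ft_force: [-0.0, -0.2, 0.2]
opening: -0.0001
```

Run:
```python
from h import *
st,im,d,W=look('w9')
P=cloud(im,d,green(im))*1000;P=P[(abs(P[:,0])<16)&(P[:,1]<0)&(P[:,2]<35)&(P[:,2]>-40)]
print('peg y max',np.percentile(P[:,1],[99,99.9]),P[:,1].max())
for y in range(-110,-10,10):
    q=P[(P[:,1]>y)&(P[:,1]<y+10)]
    if len(q)>10: print(y+5,np.round(np.percentile(q[:,0],[1,99]),1),np.round(np.percentile(q[:,2],[3,95]),1))
w=(im.min(2)>165)&(np.ptp(im.astype(int),axis=2)<25);Q=cloud(im,d,w)*1000;Q=Q[(abs(Q[:,0])<14)&(Q[:,1]<-60)]
print('white',len(Q),np.round(np.median(Q,0),1) if len(Q) else '')
W=W[(W[:,0]>-40)&(W[:,0]<-14)]
for y in range(-100,-50,4):
    s=W[(W[:,1]>=y)&(W[:,1]<y+4)];print(y+2,np.round(np.median(s[:,2]),1) if len(s) else '',end=' | ')
```

```text
{'clock': 16.5667, 'tool_pos': [0.5312, -0.1407, 0.0581], 'ee_rot': [-179.9308, 0.0078, -4.1384], 'opening': -0.0001, 'ft_force': [-0.009, -0.1882, 0.1675]}
peg y max [-23.2160624  -21.88410843] -21.481241143726812
-105 [-8.4 10.7] [12.7 27.4]
-95 [-8.9 10.7] [12.9 27.4]
-85 [-9.  10.7] [12.9 27.5]
-75 [-9.  10.7] [12.8 27.4]
-65 [-9.1 10.3] [13.5 27.4]
-55 [-9.3 10.4] [12.7 27.4]
-45 [-9.3 10.4] [12.7 27.3]
-35 [-9.5 10. ] [12.7 27.3]
-25 [-9.6  9.6] [12.8 27.3]
white 0 
-98 31.1 | -94 31.2 | -90 31.2 | -86 31.2 | -82 31.2 | -78 31.3 | -74 33.3 | -70 36.0 | -66 38.3 | -62 57.1 | -58 57.1 | -54 57.1 | -50 57.2 |
```

Call:
carry_out --deltas '[{"x": 0.1, "y": 0, "z": 15, "turn": 0, "jaw": 0}, {"x": 0.1, "y": 0, "z": 28.5, "turn": 0, "jaw": 0}, {"x": 0.1, "y": -6, "z": 28.5, "turn": 0, "jaw": 0}, {"x": 0.1, "y": -9, "z": 28.5, "turn": 0, "jaw": 0}, {"x": 0.1, "y": -10, "z": 28.5, "turn": 0, "jaw": 0}]'

```text
clock: 17.03
tool_pos: [0.5326, -0.1303, 0.0303]
ee_rot: [-179.9, -0.0, -4.1]
ft_force: [-0.6, -0.4, 0.4]
opening: 0.0001
```

Call:
carry_out --deltas '[{"x": 0, "y": -2, "z": 0, "turn": 0, "jaw": 0}, {"x": 0, "y": -4, "z": 0, "turn": 0, "jaw": 0}, {"x": 0, "y": -6, "z": 0, "turn": 0, "jaw": 0}]'

```text
clock: 17.28
tool_pos: [0.5328, -0.1278, 0.0305]
ee_rot: [179.9, -0.1, -4.3]
ft_force: [0.0, -3.0, 0.6]
opening: 0.0001
```

Run:
```python
from h import *
im=np.load('w8.npy');d=np.load('w8d.npy')
m=np.zeros(d.shape,bool);m[29:36,252:274]=1
Q=cloud(im,d,m)*1000;print(np.round(np.median(Q,0),1),np.round(np.percentile(Q,[5,95],axis=0),1))
print(im[32,255:272:4])
```

```text
[   1.  -100.1  -37. ] [[  -2.3 -101.3  -38. ]
 [   4.4  -98.9  -35.8]]
[[226 227 221]
 [227 227 222]
 [226 227 222]
 [226 226 221]
 [228 228 224]]
```

Call:
carry_out --deltas '[{"x": 0, "y": -4, "z": 0, "turn": 0, "jaw": 0}, {"x": 0.1, "y": -8, "z": 0, "turn": 0, "jaw": 0}, {"x": 0.1, "y": -12, "z": 0, "turn": 0, "jaw": 0}, {"x": 0.2, "y": -16, "z": 0, "turn": 0, "jaw": 0}, {"x": 0.2, "y": -20, "z": 0, "turn": 0, "jaw": 0}]'

```text
clock: 17.7
tool_pos: [0.5346, -0.1072, 0.0303]
ee_rot: [179.9, -0.1, -4.3]
ft_force: [-1.0, -5.0, 4.0]
opening: 0.0001
```

Call:
carry_out --deltas '[{"x": 0, "y": -4, "z": 0, "turn": 0, "jaw": 0}, {"x": 0.1, "y": -8, "z": 0, "turn": 0, "jaw": 0}, {"x": 0.1, "y": -12, "z": 0, "turn": 0, "jaw": 0}, {"x": 0.2, "y": -16, "z": 0, "turn": 0, "jaw": 0}, {"x": 0.2, "y": -18, "z": 0, "turn": 0, "jaw": 0}]'

```text
clock: 18.12
tool_pos: [0.5361, -0.0885, 0.0303]
ee_rot: [180.0, -0.1, -4.2]
ft_force: [-0.0, -4.8, 3.6]
opening: -0.0003
```

Call:
carry_out --deltas '[{"x": 0, "y": -3, "z": 0, "turn": 0, "jaw": 0}, {"x": 0.1, "y": -6, "z": 0, "turn": 0, "jaw": 0}, {"x": 0.1, "y": -9, "z": 0, "turn": 0, "jaw": 0}, {"x": 0.2, "y": -12, "z": 0, "turn": 0, "jaw": 0}, {"x": 0.2, "y": -15, "z": 0, "turn": 0, "jaw": 0}]'

```text
clock: 18.53
tool_pos: [0.5372, -0.0743, 0.0302]
ee_rot: [179.9, -0.0, -4.3]
ft_force: [-0.3, -5.9, 4.4]
opening: 0.0001
```

Call:
carry_out --deltas '[{"x": 0, "y": -2, "z": 0, "turn": 0, "jaw": 0}, {"x": 0.1, "y": -4, "z": 0, "turn": 0, "jaw": 0}, {"x": 0.1, "y": -6, "z": 0, "turn": 0, "jaw": 0}, {"x": 0.1, "y": -8, "z": 0, "turn": 0, "jaw": 0}, {"x": 0.1, "y": -8, "z": 0, "turn": 0, "jaw": 0}]'

```text
clock: 18.95
tool_pos: [0.5376, -0.0648, 0.0297]
ee_rot: [-180.0, -0.0, -4.2]
ft_force: [0.4, -3.8, 3.0]
opening: 0.0001
```

```bash
cat > w.py <<'E'
from h import *
import sys
st,im,d,W=look(sys.argv[1])
P=cloud(im,d,green(im))*1000;P=P[(abs(P[:,0])<16)&(P[:,1]<0)&(P[:,1]>-130)&(P[:,2]<8)&(P[:,2]>-30)]
print('head y',P[:,1].max())
w=(im.min(2)>190)&(np.ptp(im.astype(int),axis=2)<15);Q=cloud(im,d,w)*1000;Q=Q[(abs(Q[:,0])<14)&(Q[:,1]<-20)&(Q[:,1]>-130)&(Q[:,2]<0)]
if len(Q): print('roller',len(Q),np.round(np.median(Q,0),1),np.round(np.percentile(Q[:,1],[3,97]),1))
E
python3 w.py w10
```

```text
{'clock': 18.95, 'tool_pos': [0.5376, -0.0648, 0.0297], 'ee_rot': [-179.9679, -0.0044, -4.198], 'opening': 0.0001, 'ft_force': [0.399, -3.7794, 2.9927]}
peg -115.0 xlo,hi [-8.8  8.1] feet z -1.1
peg -80.0 xlo,hi [-8.4  8. ] feet z -1.2
head y -9.086086448860359
roller 277 [  0.1 -68.  -20.2] [-69.7 -66.3]
```

Call:
carry_out --deltas '[{"x": 0, "y": -2.5, "z": 0, "turn": 0, "jaw": 0}, {"x": 0, "y": -5, "z": 0, "turn": 0, "jaw": 0}, {"x": 0.1, "y": -7.5, "z": 0, "turn": 0, "jaw": 0}, {"x": 0.1, "y": -10, "z": 0, "turn": 0, "jaw": 0}, {"x": 0.1, "y": -10, "z": 0, "turn": 0, "jaw": 0}]'

```text
clock: 19.42
tool_pos: [0.5383, -0.054, 0.0295]
ee_rot: [-179.9, 0.0, -4.2]
ft_force: [-0.3, -2.3, 2.4]
opening: 0.0002
```

```bash
python3 w.py w11
```

```text
{'clock': 19.4167, 'tool_pos': [0.5383, -0.054, 0.0295], 'ee_rot': [-179.907, 0.0206, -4.1704], 'opening': 0.0002, 'ft_force': [-0.3051, -2.3443, 2.3771]}
peg -115.0 xlo,hi [-9.8 10. ] feet z -1.0
peg -80.0 xlo,hi [-8.4  8.1] feet z -1.2
head y -10.49524500590883
roller 286 [  0.1 -57.4 -19.8] [-59.  -55.3]
```

Call:
carry_out --deltas '[{"x": 0, "y": -0.7, "z": 0, "turn": 0, "jaw": 0}, {"x": 0, "y": -1.4, "z": 0, "turn": 0, "jaw": 0}, {"x": 0, "y": -2, "z": 0, "turn": 0, "jaw": 0}]'

```text
clock: 19.72
tool_pos: [0.5381, -0.0518, 0.0292]
ee_rot: [-179.9, 0.1, -4.2]
ft_force: [-1.1, 0.1, -0.8]
opening: 0.0004
```

```bash
python3 w.py w12
```

```text
{'clock': 19.7167, 'tool_pos': [0.5381, -0.0518, 0.0292], 'ee_rot': [-179.8876, 0.0653, -4.1613], 'opening': 0.0004, 'ft_force': [-1.0549, 0.0577, -0.7938]}
peg -115.0 xlo,hi [-9.3 10.4] feet z -1.4
peg -80.0 xlo,hi [-7.9  8.5] feet z -1.6
head y -9.4310743454339
roller 268 [  0.5 -56.  -15.1] [-57.9 -54.1]
```

The roller has dropped about 5 mm into the notch and the push force has vanished. Backing off and checking.

Call:
carry_out --deltas '[{"x": 0, "y": 5, "z": 0, "turn": 0, "jaw": 0}, {"x": 0, "y": 25, "z": 0, "turn": 0, "jaw": 0}, {"x": 0, "y": 45, "z": -10, "turn": 0, "jaw": 0}, {"x": 0, "y": 50, "z": -40, "turn": 0, "jaw": 0}, {"x": 0, "y": 50, "z": -70, "turn": 0, "jaw": 0}]'

```text
clock: 20.18
tool_pos: [0.5326, -0.107, 0.0987]
ee_rot: [179.9, 0.3, -4.5]
ft_force: [1.0, 0.2, 0.5]
opening: -0.0002
```

Call:
carry_out --deltas '[{"x": 0, "y": 0, "z": -20, "turn": 0, "jaw": 0}, {"x": 0, "y": 0, "z": -20, "turn": 0, "jaw": 0}, {"x": 0, "y": 0, "z": -20, "turn": 0, "jaw": 0}]'

```text
clock: 20.43
tool_pos: [0.5358, -0.1039, 0.121]
ee_rot: [180.0, -0.2, -4.3]
ft_force: [-0.5, -0.2, 0.1]
opening: 0.0002
```

Run:
```python
from h import *
st=ctrl.state();print(st['tool_pos'],st['ft_force'])
im,d=ctrl.capture('wrist')
P=cloud(im,d,d>0)*1000;zf=(st['tool_pos'][2]-.0269)*1000
G=cloud(im,d,green(im))*1000;G=G[(abs(G[:,0])<18)&(G[:,2]<zf+2)&(G[:,2]>zf-25)]
print('zfloor',zf,'peg head y',np.percentile(G[:,1],99.5),'top height',zf-np.percentile(G[:,2],2))
for y in range(-170,-60,10):
    q=G[(G[:,1]>y)&(G[:,1]<y+10)]
    if len(q)>10: print(y+5,np.round(np.percentile(q[:,0],[1,99]),1),np.round(zf-np.percentile(q[:,2],[3,97]),1))
w=(im.min(2)>190)&(np.ptp(im.astype(int),axis=2)<15);Q=cloud(im,d,w)*1000;Q=Q[(abs(Q[:,0])<14)&(Q[:,2]<zf)];print('roller',len(Q),np.round(np.median(Q,0),1),'top h',zf-np.percentile(Q[:,2],5))
F=P[(P[:,0]<-16)&(P[:,0]>-30)]
for y in range(-100,-50,4):
    s=F[(F[:,1]>=y)&(F[:,1]<y+4)];print(y+2,np.round(zf-np.median(s[:,2]),1) if len(s) else '',end=' | ')
save('w13',im[:250,80:420],None,2.3)
```

```text
[ 0.53583067 -0.10388898  0.12098045] [-0.4551277  -0.18852295  0.12882941]
zfloor 94.08045125453435 peg head y -64.41509783505437 top height 18.87377737843447
-155 [-9.4  6.1] [16.8  3.6]
-145 [-9.4  5.3] [18.9  3.9]
-135 [-9.4  5.3] [18.7  4. ]
-125 [-9.4  5.3] [18.6  4.1]
-115 [-9.4  5.2] [18.7  3.9]
-95 [-11.7   7.6] [18.7  3.7]
-85 [-11.7   7.6] [18.6  3.8]
-75 [-11.7   7.6] [18.7  3.7]
-65 [-11.8   7.6] [18.7  3.6]
roller 66 [  -1.5 -108.1   76.3] top h 18.726112041977444
-98 8.3 | -94 8.3 | -90 8.0 | -86 8.1 | -82 7.3 | -78 0.2 | -74 0.1 | -70 0.1 | -66 0.1 | -62 0.2 | -58 0.1 | -54 0.2 | -50 0.2 |
```

View pics/w13.png

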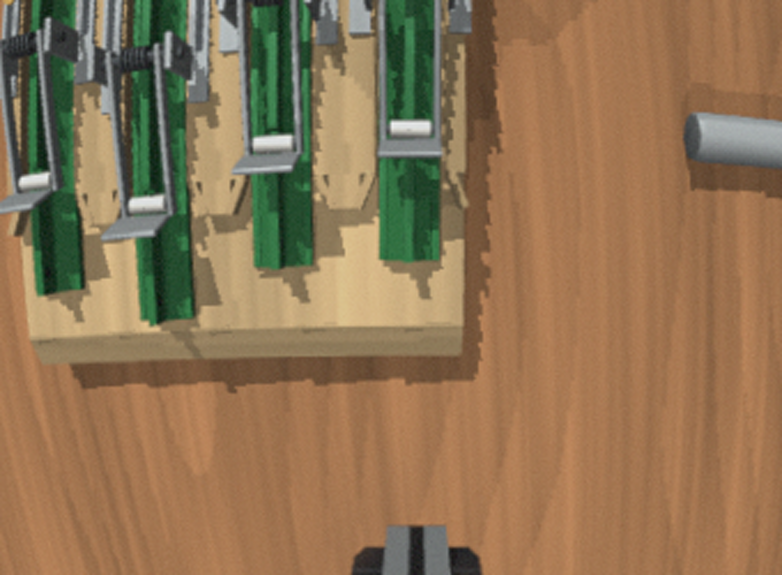

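```bash
python3 -c "
from plant import ctrl
print(ctrl.close_job())"
```

```text
the job is handed in; nothing more can be done
None
```

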